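# Set out vases and candle jars on the sliding display board

### The job

Slide the oak display board fully left (the robot's left) against the loading stop, and there set out every bud vase and candle jar on it in one neat row, upright and centred one to a disc: the vases side by side from the left end, the jars side by side from the right end, with no disc skipped within either group. Then slide the loaded board fully right against the stop under the lamp, everything still standing centred on its disc, and let go. Leave the bicycle bell, the bottle opener and the blue cap where they are.

Things in the scene. Friction and masses are not known exactly. Their poses are not given: they have to be found in the camera images.
- vase0: Slim white ceramic bud vase, round, 44 mm in diameter up to 74 mm height, narrower neck above, 92 mm tall in all, 0.18 kg, heavy foot. Origin: centre of its underside, z up its axis. Starts upright on the table; may be absent (None).
- vase1: Slim white ceramic bud vase, round, 44 mm in diameter up to 74 mm height, narrower neck above, 92 mm tall in all, 0.18 kg, heavy foot. Origin: centre of its underside, z up its axis. Starts upright on the table; may be absent (None).
- vase2: Slim white ceramic bud vase, round, 44 mm in diameter up to 74 mm height, narrower neck above, 92 mm tall in all, 0.18 kg, heavy foot. Origin: centre of its underside, z up its axis. Starts upright on the table; may be absent (None).
- jar0: Squat amber glass candle jar with a flush cork lid, round, 60 mm in diameter, 56 mm tall, 0.22 kg. Origin: centre of its underside, z up its axis. Starts upright on the table; may be absent (None).
- jar1: Squat amber glass candle jar with a flush cork lid, round, 60 mm in diameter, 56 mm tall, 0.22 kg. Origin: centre of its underside, z up its axis. Starts upright on the table; may be absent (None).
- jar2: Squat amber glass candle jar with a flush cork lid, round, 60 mm in diameter, 56 mm tall, 0.22 kg. Origin: centre of its underside, z up its axis. Starts upright on the table; may be absent (None).
- spot0 (a point): Centre of dark inlaid disc 0 (40 mm across, flush) on the top of the oak board, 30 mm above the table; moves with the board. Six discs in line, 68 mm apart, spot0 leftmost (+y), spot5 rightmost; axes: x across the board away from the robot, y along the rail to the left, z up. Board 408 mm long, 120 mm deep, no rim, disc line along its middle.
- spot1 (a point): Centre of dark inlaid disc 1 (40 mm across, flush) on the top of the oak board, 30 mm above the table; moves with the board. Six discs in line, 68 mm apart, spot0 leftmost (+y), spot5 rightmost; axes: x across the board away from the robot, y along the rail to the left, z up. Board 408 mm long, 120 mm deep, no rim, disc line along its middle.
- spot2 (a point): Centre of dark inlaid disc 2 (40 mm across, flush) on the top of the oak board, 30 mm above the table; moves with the board. Six discs in line, 68 mm apart, spot0 leftmost (+y), spot5 rightmost; axes: x across the board away from the robot, y along the rail to the left, z up. Board 408 mm long, 120 mm deep, no rim, disc line along its middle.
- spot3 (a point): Centre of dark inlaid disc 3 (40 mm across, flush) on the top of the oak board, 30 mm above the table; moves with the board. Six discs in line, 68 mm apart, spot0 leftmost (+y), spot5 rightmost; axes: x across the board away from the robot, y along the rail to the left, z up. Board 408 mm long, 120 mm deep, no rim, disc line along its middle.
- spot4 (a point): Centre of dark inlaid disc 4 (40 mm across, flush) on the top of the oak board, 30 mm above the table; moves with the board. Six discs in line, 68 mm apart, spot0 leftmost (+y), spot5 rightmost; axes: x across the board away from the robot, y along the rail to the left, z up. Board 408 mm long, 120 mm deep, no rim, disc line along its middle.
- spot5 (a point): Centre of dark inlaid disc 5 (40 mm across, flush) on the top of the oak board, 30 mm above the table; moves with the board. Six discs in line, 68 mm apart, spot0 leftmost (+y), spot5 rightmost; axes: x across the board away from the robot, y along the rail to the left, z up. Board 408 mm long, 120 mm deep, no rim, disc line along its middle.
- post (a point): Grip point on the upright steel post at the front of the board's middle, by which the board is slid: post 16 mm in diameter, 90 mm in front of the disc line, its top 90 mm above the table; this point is on its axis 75 mm above the table. Axes as the spots; it can be pinched from above.
- board (a joint): Slide of the board along its rail, m: 0 = against the left (+y) loading stop, 0.12 = against the right stop, under the lamp. It grows as the board moves right (along -y of the spots). Light friction holds it where it is left.
- bell: Chrome bicycle bell, 58 mm across, 37 mm tall, bystander. Origin: centre of its underside.
- opener: Flat steel bottle opener, 115 mm long, 5 mm thick, bystander. Origin: in the middle of its bar, underside.
- cap: Blue plastic umbrella handle cap, 38 mm across, 64 mm tall, bystander. Origin: centre of its underside.
Mind the look-alikes: they are no part of the job. What is shaped like the jar1 but yellow is not meant. Leave any green look-alike of the jar0 alone.

How it is judged:
On the way, in this order (a step that is already met when the one before it is completed fails the run):
1. the board stands against the left loading stop (value of joint board below 0.006 m), for 0.2 s.
2. with the board at the loading stop, every vase and jar stands on its disc: vases from the left end, jars from the right end (value of joint board below 0.012 m and (distance between vase0 and spot0 below 0.014 m or (distance between vase0 and spot1 below 0.014 m and distance between any of vase0, vase1, vase2 and spot0 below 0.014 m) or (distance between vase0 and spot2 below 0.014 m and distance between any of vase0, vase1, vase2 and spot1 below 0.014 m)) and angle between each of vase0, vase1, vase2, jar0, jar1, jar2's own z axis and vertical below 0.1 rad and linear speed of each of vase0, vase1, vase2, jar0, jar1, jar2 below 0.02 m/s and (distance between vase1 and spot0 below 0.014 m or (distance between vase1 and spot1 below 0.014 m and distance between any of vase0, vase1, vase2 and spot0 below 0.014 m) or (distance between vase1 and spot2 below 0.014 m and distance between any of vase0, vase1, vase2 and spot1 below 0.014 m)) and (distance between vase2 and spot0 below 0.014 m or (distance between vase2 and spot1 below 0.014 m and distance between any of vase0, vase1, vase2 and spot0 below 0.014 m) or (distance between vase2 and spot2 below 0.014 m and distance between any of vase0, vase1, vase2 and spot1 below 0.014 m)) and (distance between jar0 and spot5 below 0.014 m or (distance between jar0 and spot4 below 0.014 m and distance between any of jar0, jar1, jar2 and spot5 below 0.014 m) or (distance between jar0 and spot3 below 0.014 m and distance between any of jar0, jar1, jar2 and spot4 below 0.014 m)) and (distance between jar1 and spot5 below 0.014 m or (distance between jar1 and spot4 below 0.014 m and distance between any of jar0, jar1, jar2 and spot5 below 0.014 m) or (distance between jar1 and spot3 below 0.014 m and distance between any of jar0, jar1, jar2 and spot4 below 0.014 m)) and (distance between jar2 and spot5 below 0.014 m or (distance between jar2 and spot4 below 0.014 m and distance between any of jar0, jar1, jar2 and spot5 below 0.014 m) or (distance between jar2 and spot3 below 0.014 m and distance between any of jar0, jar1, jar2 and spot4 below 0.014 m))), for 0.2 s.
At the end, for the whole second after the job is handed in: The board is within 6 mm of the right stop; each vase and jar present stands upright (within 0.1 rad), at rest, its underside centre within 14 mm of a disc centre; the vases fill discs 0, 1, 2 in turn from the left, the jars fill discs 5, 4, 3 in turn from the right (value of joint board above 0.114 m and (distance between vase0 and spot0 below 0.014 m or (distance between vase0 and spot1 below 0.014 m and distance between any of vase0, vase1, vase2 and spot0 below 0.014 m) or (distance between vase0 and spot2 below 0.014 m and distance between any of vase0, vase1, vase2 and spot1 below 0.014 m)) and angle between each of vase0, vase1, vase2, jar0, jar1, jar2's own z axis and vertical below 0.1 rad and linear speed of each of vase0, vase1, vase2, jar0, jar1, jar2 below 0.02 m/s and (distance between vase1 and spot0 below 0.014 m or (distance between vase1 and spot1 below 0.014 m and distance between any of vase0, vase1, vase2 and spot0 below 0.014 m) or (distance between vase1 and spot2 below 0.014 m and distance between any of vase0, vase1, vase2 and spot1 below 0.014 m)) and (distance between vase2 and spot0 below 0.014 m or (distance between vase2 and spot1 below 0.014 m and distance between any of vase0, vase1, vase2 and spot0 below 0.014 m) or (distance between vase2 and spot2 below 0.014 m and distance between any of vase0, vase1, vase2 and spot1 below 0.014 m)) and (distance between jar0 and spot5 below 0.014 m or (distance between jar0 and spot4 below 0.014 m and distance between any of jar0, jar1, jar2 and spot5 below 0.014 m) or (distance between jar0 and spot3 below 0.014 m and distance between any of jar0, jar1, jar2 and spot4 below 0.014 m)) and (distance between jar1 and spot5 below 0.014 m or (distance between jar1 and spot4 below 0.014 m and distance between any of jar0, jar1, jar2 and spot5 below 0.014 m) or (distance between jar1 and spot3 below 0.014 m and distance between any of jar0, jar1, jar2 and spot4 below 0.014 m)) and (distance between jar2 and spot5 below 0.014 m or (distance between jar2 and spot4 below 0.014 m and distance between any of jar0, jar1, jar2 and spot5 below 0.014 m) or (distance between jar2 and spot3 below 0.014 m and distance between any of jar0, jar1, jar2 and spot4 below 0.014 m))); the robot touches nothing.
It fails at once if the bicycle bell is moved more than 50 mm (distance of bell from where it was at the start of the episode above 0.05 m).
It fails at once if the bottle opener is moved more than 50 mm (distance of opener from where it was at the start of the episode above 0.05 m).
It fails at once if the umbrella cap is moved more than 50 mm (distance of cap from where it was at the start of the episode above 0.05 m).
Of vase0, vase1, vase2, jar0, jar1, jar2 only 4 to 6 are there at a start; the rules pass over those that are not, and their reading is None.
At some moment in a run one of jar0, jar1, jar2 may be knocked a few centimetres aside while the robot is not near it.
It also fails if it takes over 210 s, if anything falls off the work surface, if the arm or the gripper's body presses on something with over 40 N, if the wrist force passes 120 N, or if a joint passes its speed limit or range.

### The arm

A 6-joint arm with a two-finger parallel gripper is mounted at the origin on the work surface. World frame = base frame: x ahead of the robot, y to its left, z up, the work surface at z = 0. Lengths are in m, angles in rad, forces in N, time in s.
With the tool pointing down it reaches from about 0.275 to 0.875 m from the base axis. Payload 12.5 kg.
Tool frame: the origin (TCP) lies midway between the tips of the shut fingers; the grasp point (between the pads) lies grip_point_offset behind it (grip_point_offset is the distance from the TCP to the grasp point, in m); z points along the fingers, y is the line along which they close (so a half turn about z gives the same grasp; the last joint's range is limited). The gripper opens to 85 mm and grips with 20 to 120 N. Pads are 22 mm wide; open, the fingers measure 114 mm over their backs; the gripper's body (76 mm by 85 mm) begins 54 mm behind the grasp point. The pads swing forward as they close: fully open they stand 13 mm farther back than shut.
Start: joints at [-1.203, 0.351, 1.652, -0, 1.139, -0.085], TCP at [0.241, -0.495, 0.231] pointing down, gripper open.
Joint ranges: [-2.75, 2.75], [-0.79, 2.1], [0.01, 2.65], [-1.57, 4.71], [0.07, 3.14], [-2.87, 2.87]. Speed limits (rad/s): [2.22, 2.22, 2.79, 3.14, 3.14, 3.14].

### API

Orientations are given as a unit quaternion [x, y, z, w].
In Python, from plant import move_ptp, servo_line, set_joints, set_gripper, dwell, solve_ik, sense, snapshot, IKError, job_done, find_in, cut_out, mark_of, grip_point_offset gives the robot as it stands. The module is installed in compiled form; this text tells all that it offers. Calls block until the motion is done:
- move_ptp(position, orientation): joint-space move of the TCP to a pose.
- servo_line(position, orientation=None, v=0.15, threshold=None): straight line of the TCP; orientation=None keeps the orientation; v is the mean speed in m/s. With threshold (N) it stops when the force on the tool has changed by that much, and returns True; else False.
- set_joints(angles): joint-space move.
- set_gripper(opening): finger opening in m; the grip force is fixed at half the most; returns when the fingers have stopped.
- dwell(seconds).
- solve_ik(position, orientation): joint angles nearest the present ones, or None.
- sense(): the state.
- snapshot(name): name is "side" or "top"; returns a dict with "frame" (384x512x3 uint8, red, green, blue), "camera_matrix" (3x3 intrinsics, pixels), "cam_to_world" (4x4, takes a point from camera to world coordinates). Camera axes: x right, y up, looking along -z (the intrinsics and any distortion apply to the point x, -y, -z); pixel columns grow to the right and rows downward; lengths in m; the calibration is good to about 2 mm. A picture is of the moment at which its call begins. There is no depth.
A pose or a line that the arm cannot do raises IKError and nothing moves.
- job_done(): hands the job in; it is judged then, once.
Trained networks look in a picture, given as the dict that the camera call returned (one of the last four; its "shot" number tells which), for a name from the list of things; names that differ only in an ending like _2 or _b are one class to them, and where a whole thing is asked for, a point or a joint stands for the part that bears it (a point fixed in the world has none). Each returns a list of dicts, best first, with "p" (0 to 1); they miss things now and then, are a little off and sometimes report something else, mostly with a low value. They report only what shows in the picture. A call takes as long as a camera call. They do not tell look-alikes from the thing itself.
- find_in(picture, thing): "box" ([left, top, right, bottom] in pixels, round what is visible of it).
- cut_out(picture, thing): "mask" (384x512 bool, what is visible of it) and "box" ([left, top, right, bottom] in pixels, round what is visible of it).
- mark_of(picture, thing): "uv" ([column, row] in pixels: a listed point, or the origin of a listed thing).
The state is a dict: "clock": time; "joint_pos": joint angles; "qvel": joint speeds; "joint_efforts": joint torques, N m; "tool_pos": TCP position; "orientation": TCP orientation; "force": force on the tool from outside, world axes, zero at the start; "ft_torque": the same for the moment, N m; "gripper_width": finger opening in m; "grasp_force": force on a finger pad.
Only numpy, scipy, OpenCV 4.12 (cv2) and the standard library are available. Lean on these libraries where they do the work, as an engineer would, in place of code of your own. Each camera call takes 0.05 s, during which the arm holds its last target. There are 200 camera calls.

## Working session

There is one attempt and no reset: what is moved stays moved. The work goes in short steps, each a Python script; the robot and the scene stay as the last script left them, time stands still between calls to the robot, and variables do not carry over. Pictures are saved under pics/ and viewed, at most 14 in all, crops included, and the job is handed in when it is done.

```bash
mkdir -p pics; ls; cat > h.py <<'E'
import numpy as np, cv2
from plant import *
def save(s,name): cv2.imwrite('pics/'+name+'.png', cv2.cvtColor(s['frame'],cv2.COLOR_RGB2BGR))
def ray(s,uv):
    K=np.array(s['camera_matrix']);T=np.array(s['cam_to_world'])
    d=np.linalg.solve(K,[uv[0],uv[1],1.]); d=T[:3,:3]@np.array([d[0],-d[1],-d[2]])
    return T[:3,3],d
def at_z(s,uv,z):
    o,d=ray(s,uv); return o+d*(z-o[2])/d[2]
def proj(s,p):
    K=np.array(s['camera_matrix']);T=np.array(s['cam_to_world'])
    c=T[:3,:3].T@(np.asarray(p)-T[:3,3]); q=K@np.array([c[0],-c[1],-c[2]]); return q[:2]/q[2]
E
python3 - <<'E'
from h import *
np.set_printoptions(precision=3,suppress=True)
print(grip_point_offset, sense()['orientation'])
for n in('top','side'):
    s=snapshot(n); save(s,n+'0'); print(n,s.keys(),s['cam_to_world'],s['camera_matrix'])
    for t,z in(('vase0',0),('jar0',0),('bell',0),('opener',0),('cap',0),('spot0',.03),('spot1',.03),('spot3',.03),('spot5',.03),('post',.075)):
        for m in mark_of(s,t): print(t,round(m['p'],2),np.array(m['uv']),at_z(s,m['uv'],z)[:2])
E
```

```text
pics
0.0187 [ 0.974  0.224 -0.    -0.001]
top dict_keys(['frame', 'camera_matrix', 'cam_to_world', 'shot']) [[ 0.012  0.997 -0.072  0.405]
 [-1.     0.012  0.     0.069]
 [ 0.001  0.072  0.997  1.419]
 [ 0.     0.     0.     1.   ]] [[466.622   0.    260.441]
 [  0.    466.622 184.758]
 [  0.      0.      1.   ]]
vase0 0.65 [409.7 196.8] [ 0.477 -0.386]
vase0 0.53 [311.8 206.6] [ 0.443 -0.089]
jar0 0.92 [392.  228.2] [ 0.381 -0.332]
jar0 0.87 [144.1 183.6] [0.507 0.423]
jar0 0.82 [106.8 180.7] [0.515 0.537]
jar0 0.74 [369.1 194. ] [ 0.484 -0.263]
jar0 0.68 [195.1 200.5] [0.457 0.266]
jar0 0.46 [281.3 139.6] [0.648 0.006]
bell 0.88 [286.  232.3] [ 0.365 -0.011]
opener 0.84 [337.4 243.6] [ 0.333 -0.166]
cap 0.64 [222.8 237.7] [0.346 0.18 ]
spot0 0.92 [302.6 141.4] [ 0.638 -0.057]
spot0 0.87 [234.1 139.8] [0.64  0.149]
spot0 0.83 [350.5 141.3] [ 0.64  -0.201]
spot0 0.72 [253.5 139.1] [0.643 0.091]
spot0 0.64 [279.  139.1] [0.644 0.014]
spot0 0.64 [326.7 145.9] [ 0.625 -0.129]
spot1 0.92 [302.6 141.4] [ 0.638 -0.057]
spot1 0.87 [234.1 139.8] [0.64  0.149]
spot1 0.83 [350.5 141.3] [ 0.64 
[... 1689 characters left out ...]
 136.9] [ 0.624 -0.198]
spot1 0.87 [225.  161.6] [ 0.644 -0.058]
spot1 0.86 [184.9 209.5] [0.638 0.154]
spot1 0.8 [215.  180.7] [0.626 0.023]
spot1 0.73 [236.4 152.2] [ 0.636 -0.11 ]
spot3 0.97 [197.2 191.1] [0.647 0.082]
spot3 0.97 [254.2 136.9] [ 0.624 -0.198]
spot3 0.87 [225.  161.6] [ 0.644 -0.058]
spot3 0.86 [184.9 209.5] [0.638 0.154]
spot3 0.8 [215.  180.7] [0.626 0.023]
spot3 0.73 [236.4 152.2] [ 0.636 -0.11 ]
spot5 0.97 [197.2 191.1] [0.647 0.082]
spot5 0.97 [254.2 136.9] [ 0.624 -0.198]
spot5 0.87 [225.  161.6] [ 0.644 -0.058]
spot5 0.86 [184.9 209.5] [0.638 0.154]
spot5 0.8 [215.  180.7] [0.626 0.023]
spot5 0.73 [236.4 152.2] [ 0.636 -0.11 ]
post 0.58 [245.2 168.7] [ 0.553 -0.026]
```

View pics/top0.png

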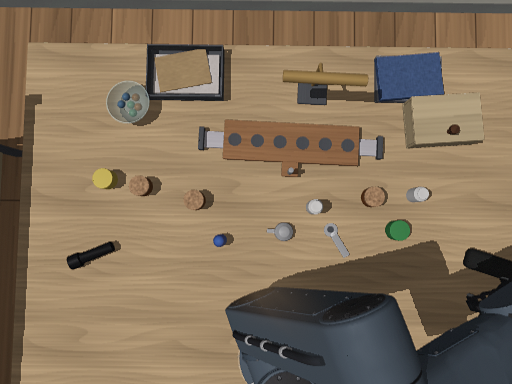

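View pics/side0.png

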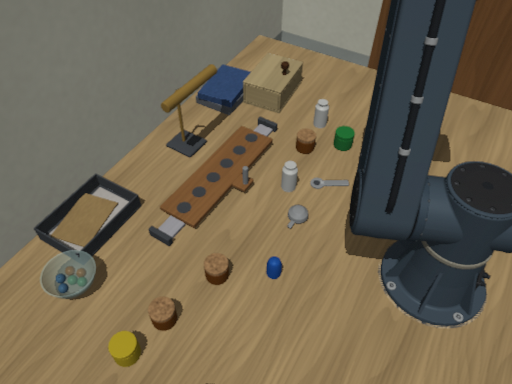

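The top view shows three amber jars, at (140,185), (195,200) and (374,196). Two white vases are at (315,206) and (419,194). The yellow jar at (103,178) and the green one at (399,230) are decoys. The board is near mid-travel with its post at (291,170), and the lamp head is at (325,78). Next I'll get precise estimates.

```bash
cat >> h.py <<'E'
from scipy.optimize import least_squares
PROF={'jar':[(0,.030),(.056,.030)],'vase':[(0,.022),(.074,.022),(.092,.012)]}
A=np.linspace(0,2*np.pi,40)
def sil_centre(s,kind,x,y,z0=0):
    P=[proj(s,(x+r*np.cos(a),y+r*np.sin(a),z0+z)) for z,r in PROF[kind] for a in A]
    h=cv2.convexHull(np.array(P,np.float32)); m=cv2.moments(h); return np.array([m['m10'],m['m01']])/m['m00'],m['m00']
def locate(pics,kind,z0=0):
    """per camera: mask centroid -> xy via silhouette model; returns list of (cam,p,xy,area ratio,mean rgb)"""
    out=[]
    for n,s in pics.items():
        for d in cut_out(s,kind+'0'):
            m=d['mask'].astype(np.uint8); 
            if m.sum()<30: continue
            v,u=np.nonzero(m); c=np.array([u.mean(),v.mean()])
            f=lambda q: sil_centre(s,kind,q[0],q[1],z0)[0]-c
            r=least_squares(f,at_z(s,c,z0+.03)[:2],x_scale=.1,diff_step=1e-4)
            out.append((n,round(d['p'],2),r.x.round(4),round(m.sum()/sil_centre(s,kind,*r.x,z0)[1],2),s['frame'][m>0].mean(0).astype(int)))
    return out
def discs(s):
    g=cv2.cvtColor(s['frame'],cv2.COLOR_RGB2GRAY); R=[]
    for m in mark_of(s,'spot0'):
        u,v=map(int,np.round(m['uv'])); w=9; p=g[v-w:v+w+1,u-w:u+w+1]
        t,b=cv2.threshold(p,0,255,cv2.THRESH_BINARY_INV|cv2.THRESH_OTSU)
        n,l,st,ce=cv2.connectedComponentsWithStats(b)
        k=1+np.argmin(np.linalg.norm(ce[1:]-w,axis=1)); c=ce[k]+[u-w,v-w]
        R.append((round(m['p'],2),at_z(s,c,.03)[:2].round(4),int(st[k,4])))
    return sorted(R,key=lambda r:-r[1][1])
E
python3 - <<'E'
from h import *
np.set_printoptions(precision=4,suppress=True)
P={n:snapshot(n) for n in('top','side')}
for k in('jar','vase'):
    for o in locate(P,k): print(k,*o)
for n in P:
    for o in discs(P[n]): print(n,*o)
# lamp head
for a,b in(((285,75),(214,70)),((366,80),(164,105)),((285,75),(164,105)),((366,80),(214,70))):
    o1,d1=ray(P['top'],a);o2,d2=ray(P['side'],b)
    t=np.linalg.lstsq(np.c_[d1,-d2],o2-o1,rcond=None)[0]; print('lamp',o1+d1*t[0],o2+d2*t[1])
for n in P:
  d=cut_out(P[n],'post'); print(n,[(x['p'],x['box']) for x in d][:2])
for y in(-.2,.0,.2):
  for a in(45,-45,0,90):
    q=[np.cos(np.radians(a)),np.sin(np.radians(a)),0,0]; print(y,a,solve_ik([.64,y,.2],q))
E
```

```text
jar top 0.79 [0.4593 0.2652] 0.98 [143 112  84]
jar top 0.72 [ 0.3766 -0.3394] 0.95 [ 55 113  66]
jar top 0.64 [0.5001 0.425 ] 0.98 [132 103  76]
jar top 0.58 [0.519  0.5336] 0.9 [167 149  75]
jar top 0.56 [ 0.474  -0.2666] 1.04 [138 107  79]
jar side 0.92 [0.502  0.4249] 0.94 [113  84  54]
jar side 0.79 [0.5215 0.5319] 1.01 [139 122  33]
jar side 0.76 [ 0.3787 -0.3394] 1.0 [38 89 44]
jar side 0.75 [0.4625 0.2628] 0.91 [113  83  54]
jar side 0.74 [ 0.4776 -0.2682] 0.92 [103  74  46]
jar side 0.62 [ 0.4916 -0.4128] 0.86 [131 131 126]
vase top 0.69 [ 0.4433 -0.0899] 0.99 [170 167 165]
vase top 0.53 [ 0.4827 -0.3949] 0.91 [161 159 158]
vase side 0.62 [ 0.4456 -0.0928] 0.99 [133 133 129]
vase side 0.55 [ 0.486  -0.3994] 0.99 [131 131 126]
top 0.71 [0.6426 0.1486] 139
top 0.62 [0.6401 0.0805] 137
top 0.6 [0.6374 0.0126] 139
top 0.68 [ 0.6342 -0.0553] 139
top 0.8 [ 0.6318 -0.1236] 135
top 0.98 [ 0.6284 -0.1913] 138
side 0.9 [0.6464 0.1487] 128
side 0.97 [0.6429 0.081 ] 116
side 0.8 [0.6405 0.0127] 108
side 0.89 [ 0.6376 -0.0546] 98
side 0.91 [ 0.6341 -0.1225] 93
side 0.82 [ 0.6297 -0.1843]
[... 208 characters left out ...]
0.2055  0.2213]
top [(0.59, [218.7, 116.7, 360.4, 175.7])]
side [(0.69, [161.7, 127.9, 273.2, 227.7])]
-0.2 45 [-0.3723  0.6003  1.3396 -0.      1.2017 -0.3723]
-0.2 -45 [-0.3723  0.6003  1.3396 -0.      1.2017  2.7693]
-0.2 0 [-0.3723  0.6003  1.3396 -0.      1.2017  1.1985]
-0.2 90 [-0.3723  0.6003  1.3396 -0.      1.2017 -1.9431]
0.0 45 [-0.0727  0.5444  1.4333 -0.      1.1639 -0.0727]
0.0 -45 None
0.0 0 [-0.0727  0.5444  1.4333 -0.      1.1639  1.4981]
0.0 90 [-0.0727  0.5444  1.4333 -0.      1.1639 -1.6435]
0.2 45 [ 0.2335  0.6003  1.3396 -0.      1.2017  0.2335]
0.2 -45 None
0.2 0 [ 0.2335  0.6003  1.3396 -0.      1.2017  1.8043]
0.2 90 [ 0.2335  0.6003  1.3396 -0.      1.2017 -1.3373]
```

```bash
cat >> h.py <<'E'
E_=np.array([.0415,.9991,0]); N_=np.array([.9991,-.0415,0])
def q(deg): a=np.radians(deg); return [np.cos(a),np.sin(a),0,0]
QY=q(-1.2); QX=q(43.8); GO=grip_point_offset
def tp(): return np.array(sense()['tool_pos'])
E
python3 - <<'E'
from h import *
np.set_printoptions(precision=4,suppress=True)
post=np.array([.5475,-.0178,0])
set_gripper(.05)
move_ptp([*post[:2],.20],QY)
servo_line([*post[:2],.075-GO],QY,v=.12)
set_gripper(0)
print(sense()['gripper_width'],sense()['clock'])
p=tp(); hit=servo_line(p+E_*.125,v=.07,threshold=15)
print(hit,(tp()-p)@E_,(tp()-p)@N_,sense()['force'])
dwell(.3); print(sense()['force']); set_gripper(.05)
p=tp(); servo_line([p[0],p[1],.2],v=.2)
move_ptp([.45,.1,.35],QX)
P={n:snapshot(n) for n in('top','side')}; save(P['side'],'side1');save(P['top'],'top1')
for n in P:
    for o in discs(P[n]): print(n,*o)
for k in('jar','vase'):
    for o in locate(P,k): print(k,*o)
print(sense()['clock'])
E
```

```text
0.0147830913251191 5.8417
True 0.06028715873053378 -7.499846274763206e-05 [ -1.5892 -10.299    6.4435]
[-1.8064 -7.7674  5.1721]
top 0.59 [0.4546 0.2375] 109
top 0.8 [0.6451 0.2096] 140
top 0.83 [0.6426 0.1421] 133
top 0.88 [0.6398 0.0741] 136
top 0.59 [0.6371 0.006 ] 137
top 0.94 [ 0.6341 -0.0614] 139
top 0.69 [ 0.6313 -0.13  ] 140
side 0.81 [0.6482 0.2108] 135
side 0.77 [0.6456 0.1429] 121
side 0.67 [0.6425 0.0747] 117
side 0.65 [0.6397 0.0067] 107
side 0.94 [ 0.6374 -0.0611] 102
side 0.76 [ 0.6344 -0.1288] 96
jar top 0.87 [ 0.3772 -0.3366] 0.92 [ 57 117  68]
jar top 0.78 [0.5179 0.5336] 0.99 [169 152  79]
jar top 0.75 [0.4591 0.2691] 0.85 [156 123  94]
jar top 0.7 [ 0.4749 -0.266 ] 0.93 [139 108  81]
jar top 0.67 [0.4995 0.4256] 0.99 [138 107  81]
jar top 0.39 [0.6356 0.0405] 14.44 [132  98  72]
jar top 0.31 [0.3441 0.1743] 0.11 [36 47 78]
jar side 0.89 [ 0.3793 -0.3395] 0.96 [34 88 42]
jar side 0.75 [0.4617 0.2643] 0.94 [111  82  52]
jar side 0.72 [0.5016 0.4252] 0.98 [112  83  54]
jar side 0.69 [0.5223 0.533 ] 0.89 [142 126  31]
jar side 0.64 [ 0.4775 -0.2678] 1.02 [98 71 43]
vase top 0.67 [ 0.4835 -0.394 ] 0.9 [165 163 162]
vase top 0.56 [ 0.4439 -0.0907] 0.88 [104 102 101]
vase side 0.91 [ 0.4862 -0.3981] 1.09 [131 130 123]
vase side 0.76 [ 0.4464 -0.0909] 1.03 [82 82 79]
vase side 0.53 [ 0.3432 -0.1255] 0.55 [56 57 56]
10.125
```

View pics/top1.png

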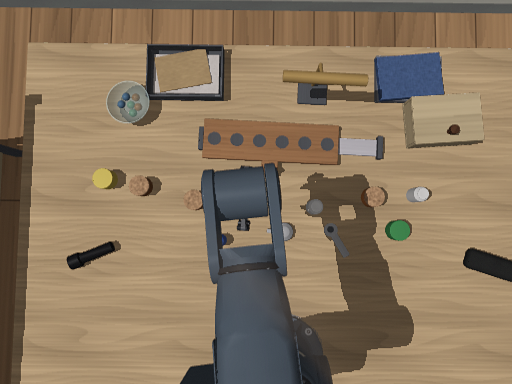

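All the discs are clear and the board sits at the left stop. No third vase shows in the region that was hidden before, so there are five items. I'll place the first jar.

```bash
cat >> h.py <<'E'
S0=np.array([.6466,.2102,.03]); SP=[S0-.068*i*E_ for i in range(6)]
H={'jar':.028,'vase':.042}; OP={'jar':.085,'vase':.07}; W={'jar':.06,'vase':.044}
def shots(): return {n:snapshot(n) for n in('top','side')}
def find(P,kind,near,z0=0,R=.08):
    L=[]
    for n,p,xy,ar,c in locate(P,kind,z0):
        amber= c[0]-c[1]>20 and c[1]-c[2]>15
        ok = amber if kind=='jar' else abs(int(c[0])-int(c[2]))<15
        if ok and .85<ar<1.15 and np.linalg.norm(xy-near[:2])<R: L.append((n,xy))
    d={}
    for n,xy in L:
        if n not in d or np.linalg.norm(xy-near[:2])<np.linalg.norm(d[n]-near[:2]): d[n]=xy
    return (np.mean(list(d.values()),0) if d else None), d
def place(kind,near,spot,z0=0,src=None):
    if src is None:
        src,d=find(shots(),kind,np.array(near),z0); print('found',d)
        if src is None: raise SystemExit('not found')
    set_gripper(OP[kind])
    move_ptp([*src,z0+.2],QX)
    servo_line([*src,z0+H[kind]-GO+.002],QX,v=.15)
    set_gripper(W[kind]-.015)
    s=sense(); print('grip',s['gripper_width'],s['grasp_force'])
    servo_line([*src,.22],v=.2)
    t=SP[spot]; move_ptp([*t[:2],.22],QX)
    print('held',sense()['gripper_width'],sense()['grasp_force'])
    zt=.03+H[kind]-GO+.003
    servo_line([*t[:2],zt+.015],v=.2)
    print('touch',servo_line([*t[:2],zt-.002],v=.03,threshold=4),tp()[2]-zt)
    set_gripper(OP[kind]); servo_line([*t[:2],.2],v=.2)
    print('clock',sense()['clock'])
E
python3 - <<'E'
from h import *
np.set_printoptions(precision=4,suppress=True)
place('jar',(.4762,-.267),5)
move_ptp([.42,.02,.3],QX)
P=shots(); save(P['side'],'side2'); print(find(P,'jar',SP[5],.03),SP[5])
E
```

```text
found {'top': array([ 0.4739, -0.2658]), 'side': array([ 0.4763, -0.2655])}
grip 0.05855532579415599 63.664737939834595
held 0.05872414761781906 64.7447669506073
touch True -0.00011204222474387598
clock 18.8333
(array([ 0.6314, -0.1295]), {'top': array([ 0.6304, -0.1288]), 'side': array([ 0.6324, -0.1301])}) [ 0.6325 -0.1295  0.03  ]
```

View pics/side2.png

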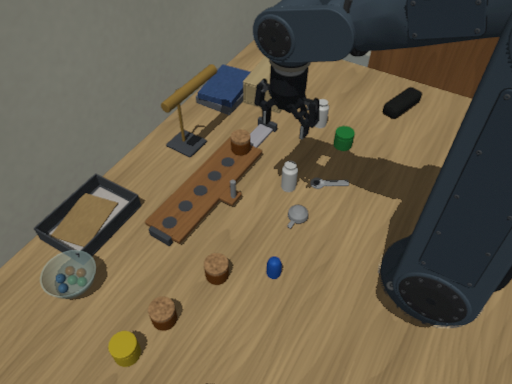

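The picture shows the jar standing on disc 5 at (241,143), about 1 mm off centre. The other items are where they were, so I'll continue with the rest.

```bash
python3 - <<'E'
from h import *
np.set_printoptions(precision=4,suppress=True)
for k,n,s in(('jar',(.4608,.2648),4),('jar',(.5005,.4253),3),('vase',(.445,-.0915),0),('vase',(.485,-.396),1)):
    place(k,n,s)
move_ptp([.36,-.3,.35],QX)
P=shots(); save(P['side'],'side3'); save(P['top'],'top3')
for k,i in(('vase',0),('vase',1),('jar',3),('jar',4),('jar',5)): print(k,i,find(P,k,SP[i],.03,.034)[1],SP[i])
for n in P: print(n,discs(P[n]))
E
```

```text
found {'top': array([0.46  , 0.2637]), 'side': array([0.4618, 0.2629])}
grip 0.05903368986495625 63.57680082321167
held 0.05834045860717715 64.57533359527588
touch True -0.00012522298517540775
clock 28.6917
found {'top': array([0.4988, 0.4257]), 'side': array([0.5015, 0.4248])}
grip 0.058995066759826666 64.27376389503479
held 0.05927029798469731 64.5652449131012
touch True -4.6483483058426533e-05
clock 38.3167
found {'side': array([ 0.4449, -0.093 ])}
grip 0.04283182518956692 59.763702750205994
held 0.04298341013700441 60.965999364852905
touch True -0.00022795859674015068
clock 46.5167
found {'top': array([ 0.4835, -0.3941])}
grip 0.04287165264539001 60.614097118377686
held 0.042557497632572536 61.064990758895874
touch True -2.6080881047760296e-05
clock 56.6417
vase 0 {'top': array([0.6446, 0.2131]), 'side': array([0.6474, 0.2117])} [0.6466 0.2102 0.03  ]
vase 1 {'top': array([0.6412, 0.1415]), 'side': array([0.645 , 0.1404])} [0.6438 0.1423 0.03  ]
jar 3 {'top': array([0.6359, 0.0063]), 'side': array([0.6393, 0.0052])} [0.6381 0.0064 0.03  ]
jar 4 {'top': array([ 0.6328, -0.0607])} [ 0.6353 -0.0616  0.03  ]
jar 5 {'top': array([ 0.6282, -0.1291])} [ 0.6325 -0.1295  0.03  ]
top [(0.7, array([0.643 , 0.2017]), 228), (0.81, array([0.6397, 0.1548]), 212), (0.63, array([0.6424, 0.0819]), 189), (0.95, array([0.6162, 0.0026]), 53), (0.78, array([ 0.6114, -0.0647]), 66), (0.94, array([ 0.6499, -0.1065]), 6)]
side [(0.59, array([0.6287, 0.2166]), 220), (0.87, array([0.6455, 0.169 ]), 43), (0.84, array([0.6415, 0.083 ]), 148), (0.87, array([0.64  , 0.0093]), 199), (0.67, array([ 0.6315, -0.0487]), 170), (0.68, array([ 0.6238, -0.1251]), 191)]
```

View pics/side3.png

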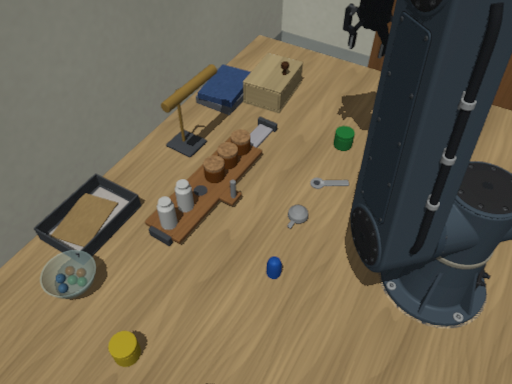

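The side view shows both vases at (167,212) and (184,194), and the three jars at (215,168), (228,153) and (241,142). All five stand on their discs within about 3 mm. Now I'll slide the board right, gently.

```bash
python3 - <<'E'
from h import *
np.set_printoptions(precision=4,suppress=True)
post=np.array([.5475,-.0178,0])+.0603*E_
set_gripper(.05)
move_ptp([*post[:2],.22],QY)
P=shots()
for k,i in(('vase',0),('vase',1),('jar',3),('jar',4),('jar',5)): print(k,i,find(P,k,SP[i],.03,.034)[1])
servo_line([*post[:2],.075-GO],QY,v=.1)
set_gripper(.010); print(sense()['gripper_width'])
p=tp(); print(servo_line(p-E_*.110,v=.03,threshold=25),(tp()-p)@E_)
print(servo_line(p-E_*.126,v=.008,threshold=10),(tp()-p)@E_,sense()['force'])
dwell(.3); set_gripper(.05); r=tp(); servo_line([r[0],r[1],.2],v=.1)
move_ptp([.36,-.3,.35],QX)
P=shots(); save(P['side'],'side4'); save(P['top'],'top4')
for k,i in(('vase',0),('vase',1),('jar',3),('jar',4),('jar',5)):
    t=SP[i]-.12*E_; print(k,i,find(P,k,t,.03,.034)[1],t)
print(sense()['clock'])
E
```

```text
vase 0 {'top': array([0.6442, 0.2126]), 'side': array([0.6486, 0.2104])}
vase 1 {'side': array([0.6449, 0.1396])}
jar 3 {}
jar 4 {}
jar 5 {'top': array([ 0.6303, -0.1284])}
0.014357582790272128
False -0.10999452627913907
True -0.12005426851958804 [-0.5163  0.9991  5.2635]
vase 0 {'top': array([0.6398, 0.0932]), 'side': array([0.6434, 0.0893])} [0.6416 0.0903 0.03  ]
vase 1 {'side': array([0.6404, 0.0182])} [0.6388 0.0224 0.03  ]
jar 3 {'side': array([ 0.6351, -0.1149])} [ 0.6332 -0.1135  0.03  ]
jar 4 {'top': array([ 0.6282, -0.1794])} [ 0.6303 -0.1814  0.03  ]
jar 5 {'top': array([ 0.626 , -0.2483])} [ 0.6275 -0.2494  0.03  ]
74.3167
```

View pics/side4.png

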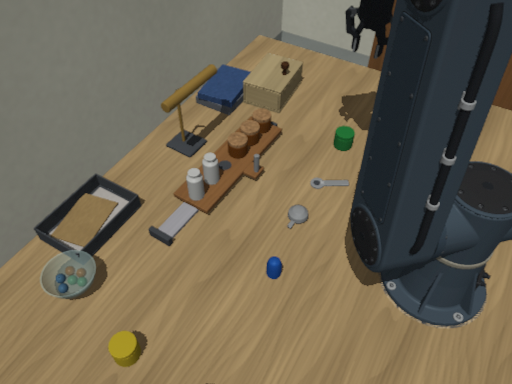

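View pics/top4.png

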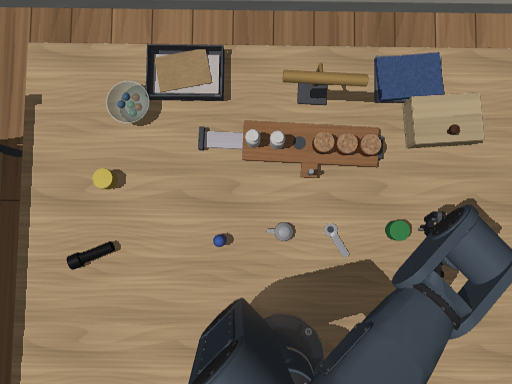

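Both views show the board against the right stop, after 120 mm of travel. The vases stand on discs 0 and 1 and the jars on discs 3 to 5, and the gripper is clear.

```bash
python3 -c "
from plant import *
print(job_done())"
```

```text
the job is handed in; nothing more can be done
None
```

The job is handed in: two vases stand on discs 0 and 1, three jars on discs 5, 4 and 3, each within about 5 mm of centre, with the board against the right stop, the post released and the bystanders not touched; `job_done()` gave no verdict.

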